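# Load ring stock into a tube-sawing jig, against its length stop

### The job

Load the copper tube for sawing: take it from the wooden rest and lay it in the V-groove of the sawing jig, slide it along the groove, in under the sprung ball, until it bears on the brass length stop, and press it home with a gentle push of 8 to 10 newtons, never more than 12, so that the stop keeps its setting. Then swing the red clamp over and press it down on the tube, and leave the things lying round the jig alone.

Things in the scene. Friction and masses are not known exactly. Their poses are not given: they have to be found in the camera images.
- ring_stock: loose copper tube (ring stock), 100 mm long, 20 mm outside diameter, 2 mm wall, 0.11 kg (varies); both ends alike. Origin: its centre, on its axis; x axis along the tube. Starts level in stock_rest.
- stock_rest: fixed wooden rest under the tube, 116 x 50 mm, its x axis along the tube; base board 6 mm thick, origin under its centre. Two notched end blocks, 17 mm high, at x = -49 to -33 and 33 to 49 mm; between them fingers can straddle the tube. The tube's axis lies 22 mm above the bench. (A lamp hangs over the back of the bench: keep wrists below 0.5 m there.)
- saw_jig: fixed jig; origin centre underside, x along the groove toward the stop, z up. Base 8 mm high, x -82 to 100, y +-48 mm. Steel V-block x -75 to 64, y +-22, top z 38, with a 90 degree V-groove open at both ends: a tube in it has its axis at y 0, z 43 mm: fingers reach at most 5 mm below its axis. Steel bridge over the groove at x 8 to 24 mm, y +-22, z 38 to 76, 30 mm wide inside, roof at z 58.
- keeper (a point): lowest point of the sprung steel ball (16 mm across) under the bridge, at jig x 16, z 51.5 mm with the groove empty (a moving point). The tube's leading end must start behind jig x = 8 mm; sliding in under the ball lifts it 1.5 mm against about 1.6 N and from there on it drags: pushing takes roughly 1.5 to 5 N before the stop is felt, more at the moment of entry.
- stop_pin: length stop: steel shank 12 mm across in the jig's far post, origin at its end on the tube's axis (jig x 51 to 61 mm), x as the jig's. It carries a brass disc (19 mm across, 4 mm thick) on a fine-set screw: the disc's front face, which the tube meets, stands 8 to 13 mm before the origin, a setting that is not measured: feel for it. The shank slips if pushed with about 22 N.
- clamp (a joint): hinge of the red clamp lever, rad: 0 = level across the tube with its rubber pad just on the tube, 1.57 = upright, grows as it opens (starts open at 2.0 to 2.3, leaning away; range -0.12 to 2.35). Stiff (0.2 N m): stays where left. Hinge axis parallel to the jig's x through jig y -34, z 59 mm. Lever 14 mm wide, at jig x -22 to -8; hinge cheeks at x -29 to -1, y -42 to -26, up to z 66.
- clamp_grip (a point): middle of the clamp's black round handle bar, 12 mm across, 46 mm long, parallel to the jig's x (jig x -71 to -25 mm; this point at x -49), 85 mm from the hinge axis; at jig y = -34 + 85 cos(clamp), z = 59 + 85 sin(clamp) mm. Free all round: fingers can pinch it across from above at any angle and the bar turns in the grip.
- calipers: calipers lying flat near the jig, 52 x 155 x 6 mm, bystander; origin centre underside, long axis y
- copper_ring: copper ring blank lying flat, 21 mm across, 4 mm high, bystander; origin centre underside
- silver_ring: silver ring blank lying flat, 20 mm across, 4 mm high, bystander; origin centre underside
- steel_block: flat square steel bench block, 64 x 64 x 16 mm, bystander; origin centre underside

How it is judged:
By the outcome, as a careful person would: the job done as asked, in the order asked, and still so for the second after the job is handed in, with the robot touching nothing.
It also fails if it takes over 72 s, if anything falls off the work surface, if the arm or the gripper's body presses on something with over 40 N, if the wrist force passes 120 N, or if a joint passes its speed limit or range.

### The arm

A 7-joint arm with a two-finger parallel gripper is mounted at the origin on a cart in front of the work surface, level with it; the furniture and walls round the work are solid. World frame = base frame: x ahead of the robot, y to its left, z up, the work surface at z = 0. Lengths are in m, angles in rad, forces in N, time in s.
With the tool pointing down it reaches from about 0.425 to 1.025 m from the base axis. Payload 9.4 kg.
Tool frame: the origin (TCP) lies at the very end of the fingers, on their centre line; the grasp point (between the pads) lies 19 mm behind it; z points along the fingers, y is the line along which they close (so a half turn about z gives the same grasp; the last joint's range is limited). The gripper opens to 93 mm and grips with 3 to 60 N. Pads are 15 mm wide; open, the fingers measure 128 mm over their backs; the gripper's body (75 mm by 188 mm) begins 65 mm behind the grasp point.
Start: joints at [1.103, 0.599, -0.003, 1.599, 0.002, 0.943, -0.08], TCP at [0.276, -0.67, 0.219] pointing down, gripper open.
Joint ranges: [-2.57, 2.57], [-0.35, 1.97], [-1.29, 1.29], [0.11, 2.56], [-1.05, 4.19], [0.11, 1.86], [-2.63, 2.63]. Speed limits (rad/s): [2.22, 2.22, 3.01, 3.01, 3.14, 3.14, 3.14].

### API

Orientations are given as [roll, pitch, yaw] about the fixed x, y, z axes, in that order (R = Rz(yaw) Ry(pitch) Rx(roll)).
In Python, from rig import robot, cams gives the robot as it stands.
- The arm moves only by the tool drive_tool, never from a script. Its argument "moves" is one flat list of numbers, 4 for each row, row after row: the shift along the tool's x, y, z in m, then the turn about the tool's z in rad. In form: [tx, ty, tz, twist, tx, ty, tz, twist, ...]. A call has 1 to 8 rows; each row shifts and turns the commanded pose from where the row before left it, along the tool's axes as they then stand; what a row does not reach is not made up. A row lasts 1/8 s, in which the tool goes at most 62.5 mm and 10.7 degrees, less where a joint would pass 70% of its speed; a pose out of reach is approached as far as the arm can. A call is refused whole if a number of a shift passes 0.0625 or a number of a turn 0.188, either way. A call with a gripper value outside its range is refused whole. "gripper" is the finger opening in m, from 0 to 0.093, set as the call begins (left out, the last holds). The fingers move at their own pace and stop on an object; "grip_force" is the grip in N (left out, the last holds). Time passes only in rows, so rows that do not move let the fingers close. It gives the time, the measured TCP pose, the force, the opening and the grip force at its end, in the units of the state.
- robot.get_state(): the state, without advancing time (a new reading comes with each control period).
- cams.get_image(name): name is "scene" or "side" or "wrist"; returns a dict with "frame" (384x512x3 uint8, red, green, blue), "range_z" (384x512 float32, m along the optical axis (not along the pixel's ray), 0 where there is no reading), "K" (3x3 intrinsics, pixels), "cam_to_world" (4x4, takes a point from camera to world coordinates); the wrist camera has in their place "T_tool_cam" (4x4, takes a point from camera to tool coordinates, whose origin is the TCP and whose axes are the flange's). Camera axes: x right, y up, looking along -z (the intrinsics and any distortion apply to the point x, -y, -z); pixel columns grow to the right and rows downward; lengths in m; the calibration is good to about 2 mm. A picture is of the moment at which its call begins: read the wrist's pose just before it.
- robot.finish_job(): hands the job in; it is judged then, once.
Trained networks look in the newest picture that a camera, given by its name, has taken for a name from the list of things; names that differ only in an ending like _2 or _b are one class to them, and where a whole thing is asked for, a point or a joint stands for the part that bears it (a point fixed in the world has none). Each returns a list of dicts, best first, with "p" (0 to 1); they miss things now and then, are a little off and sometimes report something else, mostly with a low value. They report only what shows in the picture. A call takes as long as a camera call.
- cams.look_for(camera, query): "point" ([x, y, z] in m, in world coordinates, good to about 4 mm: the middle of the surface that is visible of it).
The state is a dict: "time": time; "q": joint angles; "dq": joint speeds; "effort": joint torques, N m; "tool_pos": TCP position; "ee_rot": TCP orientation; "contact_force": force on the tool from outside, world axes, zero at the start; "moment": the same for the moment, N m; "grip_width": finger opening in m; "gripper_force": force on a finger pad.
Only numpy, scipy, OpenCV 4.12 (cv2) and the standard library are available. Lean on these libraries where they do the work, as an engineer would, in place of code of your own. Each camera call takes 0.05 s, during which the arm holds its last target. There are 200 camera calls.

## Working session

There is one attempt and no reset: what is moved stays moved. The work goes in short steps, Python scripts to look and compute and a tool call to move; the robot and the scene stay as the last step left them, time stands still between calls to the robot, and variables do not carry over. Pictures are saved under pics/ and viewed, at most 10 in all, crops included, and the job is handed in when it is done.

Besides the shell and the picture viewer there is one more tool, called after ">>>" as a command line: name --argument value ..., lists and objects as JSON in quotes. drive_tool: Moves the arm, as the interface text tells. Its arguments: {"type":"object","properties":{"moves":{"type":"array"},"gripper":{"type":"number"},"grip_force":{"type":"number"}},"required":["moves"]}

```bash
ls; mkdir -p pics
cat > h.py <<'E'
import numpy as np, cv2
from rig import robot, cams
from scipy.spatial.transform import Rotation as R
def save(n,f): cv2.imwrite(f'pics/{n}.png',cv2.cvtColor(f,cv2.COLOR_RGB2BGR))
def cloud(im,T=None):
    T=im['cam_to_world'] if T is None else T
    z=im['range_z'];K=im['K'];v,u=np.mgrid[:z.shape[0],:z.shape[1]]
    P=np.stack([(u-K[0,2])/K[0,0]*z,-(v-K[1,2])/K[1,1]*z,-z],-1)
    W=P@T[:3,:3].T+T[:3,3]; W[z==0]=np.nan
    return W
E
python3 - <<'E'
from h import *
s=robot.get_state();print({k:np.round(v,3).tolist() for k,v in s.items()})
for c in('scene','side'):
    im=cams.get_image(c);save(c,im['frame']);np.savez(c+'.npz',**{k:v for k,v in im.items()})
    print(c,[k for k in im],im['K'].round(1).tolist(),im['cam_to_world'].round(3).tolist())
    for n in('ring_stock','stock_rest','saw_jig','stop_pin','clamp','clamp_grip','calipers','copper_ring','silver_ring','steel_block'):
        print(n,[(np.round(d['point'],3).tolist(),round(d['p'],2)) for d in cams.look_for(c,n)[:2]])
E
```

```text
pics
{'time': 0.0, 'q': [1.103, 0.6, -0.003, 1.6, 0.002, 0.943, -0.08], 'dq': [0.0, 0.001, -0.001, -0.0, -0.002, 0.0, -0.0], 'effort': [-0.0, -76.508, 1.497, -25.235, -0.052, 0.017, 0.0], 'tool_pos': [0.276, -0.67, 0.218], 'ee_rot': [-3.14, 0.0, 0.391], 'contact_force': [-0.175, -0.919, 0.524], 'moment': [0.03, -0.027, -0.028], 'gripper_force': 0.0, 'grip_width': 0.093}
scene ['frame', 'range_z', 'K', 'cam_to_world'] [[377.8, 0.0, 250.4], [0.0, 377.8, 189.9], [0.0, 0.0, 1.0]] [[-0.841, 0.409, -0.355, 0.181], [-0.542, -0.64, 0.545, 0.143], [-0.005, 0.651, 0.759, 0.73], [0.0, 0.0, 0.0, 1.0]]
ring_stock [([0.484, -0.44, 0.028], 0.66)]
stock_rest [([0.477, -0.434, 0.005], 0.6)]
saw_jig [([0.497, -0.237, 0.034], 0.86)]
stop_pin [([0.503, -0.156, 0.048], 0.62)]
clamp [([0.57, -0.273, 0.116], 0.56)]
clamp_grip [([0.567, -0.267, 0.119], 0.61)]
calipers [([0.387, -0.453, 0.008], 0.54)]
copper_ring []
silver_ring []
steel_block [([0.382, -0.209, 0.018], 0.81)]
side ['frame', 'range_z', 'K', 'cam_to_world'] [[403.3, 0.0, 251.5], [0.0, 403.3, 181.5], [0.0, 0.0, 1.0]] [[-0.992, 0.078, -0.103, 0.388], [-0.129, -0.532, 0.837, 0.454], [0.01, 0.843, 0.538, 0.562], [0.0, 0.0, 0.0, 1.0]]
ring_stock [([0.49, -0.442, 0.032], 0.68)]
stock_rest [([0.485, -0.431, 0.006], 0.74)]
saw_jig [([0.505, -0.225, 0.033], 0.66)]
stop_pin [([0.487, -0.431, 0.005], 0.36)]
clamp [([0.562, -0.266, 0.113], 0.77)]
clamp_grip [([0.566, -0.262, 0.114], 0.59)]
calipers [([0.383, -0.455, 0.007], 0.7), ([0.487, -0.431, 0.003], 0.28)]
copper_ring []
silver_ring []
steel_block [([0.385, -0.196, 0.019], 0.75)]
```

View pics/scene.png

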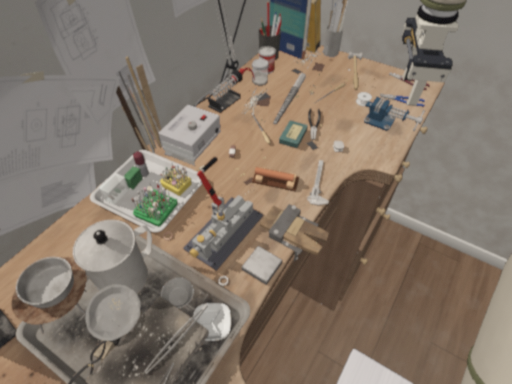

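View pics/side.png

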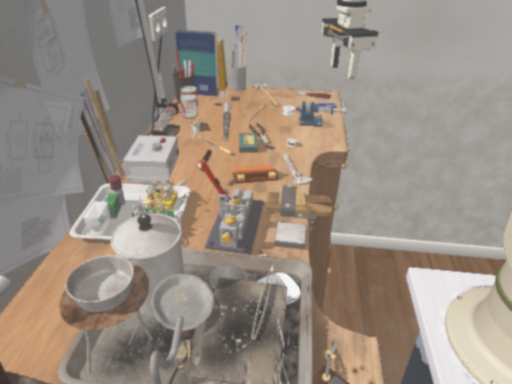

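The scene picture shows the tube in its rest at about (275,180), the jig at (225,230), the red lever leaning away at (208,188), the steel block at (262,264) and a ring at (223,281). In the side picture the jig is at (235,220) and the tube at (255,173). Next I get the yaws from the depth clouds.

```bash
cat >> h.py <<'E'
def rect(P):
    (c,(w,h),a)=cv2.minAreaRect(P[:,:2].astype(np.float32)*1000)
    if w<h: w,h,a=h,w,a+90
    return np.round(c,1),round(w,1),round(h,1),round((a+90)%180-90,1)
def near(W,c,r,z0,z1): 
    with np.errstate(invalid='ignore'):
        return (np.linalg.norm(W[...,:2]-c,axis=-1)<r)&(W[...,2]>z0)&(W[...,2]<z1)
E
python3 - <<'E'
from h import *
for c in('scene','side'):
    im=np.load(c+'.npz');W=cloud(im);f=im['frame'].astype(int)
    red=(f[...,0]>f[...,1]*1.5)&(f[...,0]>90)
    m=near(W,[.487,-.44],.08,.012,.05); print(c,'tube',m.sum(),rect(W[m]),np.nanpercentile(W[m][:,2],[50,98]))
    m=near(W,[.50,-.23],.13,.003,.013); print('base',m.sum(),rect(W[m]))
    m=near(W,[.50,-.23],.10,.034,.042); print('block',m.sum(),rect(W[m]))
    m=near(W,[.50,-.23],.10,.07,.082)&~red; print('bridge',m.sum(),rect(W[m]) if m.sum()>3 else '')
    m=near(W,[.55,-.25],.08,.05,.2); P=W[m]; print('clamp',m.sum(),P.min(0).round(3),P.max(0).round(3))
    m=near(W,[.55,-.25],.08,.1,.2); P=W[m]; print('clamp top',m.sum(),P.mean(0).round(3),rect(P))
    y=slice(150,310);x=slice(150,340)
    save(c+'_z',cv2.resize(im['frame'][y,x],None,fx=4,fy=4,interpolation=cv2.INTER_CUBIC)[:600])
E
```

```text
scene tube 383 (array([ 488.9, -442.9]), 103.4, 44.5, 18.3) [0.02739078 0.03327424]
base 1383 (array([ 503.2, -223.9]), 247.5, 243.2, -89.1)
block 681 (array([ 514.7, -231.8]), 191.5, 64.4, 87.1)
bridge 72 (array([ 511.2, -219.5]), 120.9, 36.3, -74.6)
clamp 624 [ 0.482 -0.326  0.05 ] [ 0.585 -0.191  0.14 ]
clamp top 231 [ 0.573 -0.281  0.127] (array([ 577.8, -290.3]), 66.4, 27.7, -73.1)
side tube 348 (array([ 488.4, -434.9]), 103.7, 30.0, 15.5) [0.02557563 0.03286125]
base 1352 (array([ 496.1, -217.6]), 231.8, 230.9, -89.7)
block 423 (array([ 516.1, -229.7]), 191.3, 63.1, 87.5)
bridge 75 (array([ 512.8, -219.2]), 122.4, 35.9, -74.1)
clamp 590 [ 0.484 -0.323  0.05 ] [ 0.587 -0.175  0.14 ]
clamp top 191 [ 0.575 -0.277  0.126] (array([ 572.4, -289.6]), 66.7, 28.0, -88.4)
```

View pics/scene_z.png

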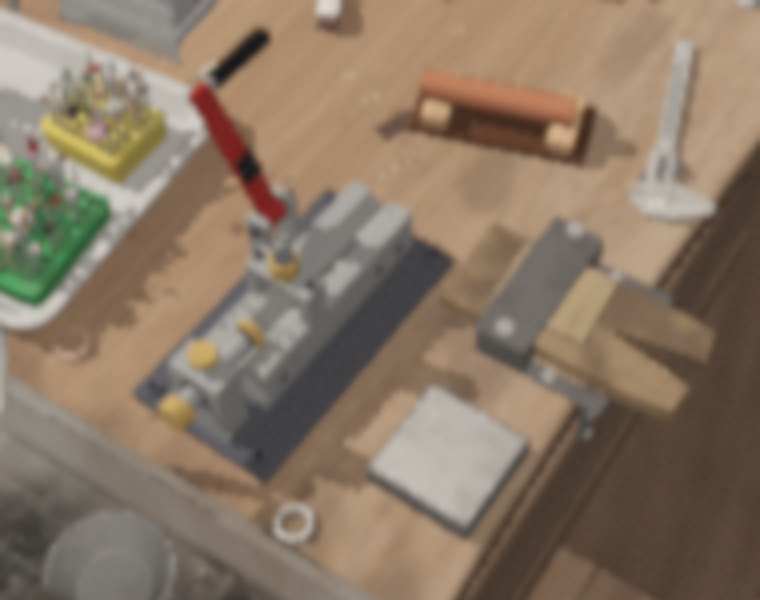

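The crop shows the tube in its rest at (505,100), the groove's open end at (385,215), the bridge at (285,270), the stop post at (215,370), the handle at (240,55) and a silver ring at (293,522). I move above the tube for a closer look with the wrist camera.

>>> drive_tool --moves '[0.045,-0.02,-0.005,0,0.045,-0.02,-0.005,0,0.045,-0.02,0,0,0.045,-0.02,0,0,0.045,-0.02,0,0,0.045,-0.02,0,0,0,0,0,0,0,0,0,0]'

```text
time: 2.1
tool_pos: [0.4797, -0.457, 0.2287]
ee_rot: [3.141, 0.001, 0.391]
contact_force: [-0.2, -0.1, 0.1]
grip_width: 0.0928
gripper_force: 0.0
```

```bash
cat >> h.py <<'E'
def wrist(n):
    s=robot.get_state();im=cams.get_image('wrist')
    T=np.eye(4);T[:3,:3]=R.from_euler('xyz',s['ee_rot']).as_matrix();T[:3,3]=s['tool_pos']
    T=T@im['T_tool_cam'];W=cloud(im,T);save(n,im['frame'])
    np.savez(n+'.npz',frame=im['frame'],W=W,T=T,K=im['K'],z=im['range_z']);return s,im,W
E
python3 - <<'E'
from h import *
s,im,W=wrist('w1');print(s['tool_pos'],s['ee_rot'],s['time'],im['T_tool_cam'].round(3).tolist(),im['K'].round(1).tolist())
print('fov',[W[r,c].round(2).tolist() for r,c in((20,20),(20,490),(370,20),(370,490))])
for n in('ring_stock','stock_rest','saw_jig'): print(n,[(np.round(d['point'],3).tolist(),round(d['p'],2)) for d in cams.look_for('wrist',n)[:2]])
E
```

```text
[ 0.47968201 -0.45703936  0.22865839] [3.14119370e+00 6.81236151e-04 3.90817981e-01] 2.1 [[-0.001, 0.958, 0.286, 0.079], [1.0, 0.001, 0.0, 0.001], [0.0, 0.286, -0.958, -0.166], [0.0, 0.0, 0.0, 1.0]] [[305.2, 0.0, 253.7], [0.0, 305.2, 187.9], [0.0, 0.0, 1.0]]
fov [[0.53, -0.15, 0.0], [0.74, -0.65, 0.0], [0.47, -0.4, 0.34], [0.52, -0.5, 0.34]]
ring_stock [([0.49, -0.443, 0.031], 0.92)]
stock_rest [([0.49, -0.44, 0.004], 0.79)]
saw_jig [([0.517, -0.254, 0.035], 0.71)]
```

View pics/w1.png

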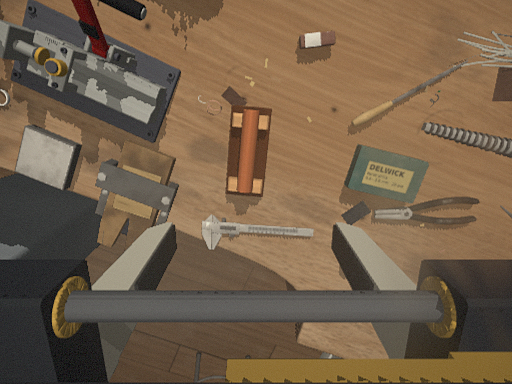

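The wrist view has the tube upright at (248,150), most of the jig at upper left (90,70), the steel block at (47,157) and the calipers at (258,231). I fit the tube and the jig from this cloud.

Run:
```python
from h import *
d=np.load('w1.npz');W=d['W'];f=d['frame'].astype(int)
m=near(W,[.49,-.442],.08,.024,.045);P=W[m];print('tube',m.sum(),rect(P),np.percentile(P[:,2],[50,98]).round(4))
c=P.mean(0);u=np.linalg.svd((P-c)[:,:2])[2][0] if 0 else np.linalg.eigh(np.cov(P[:,:2].T))[1][:,1];u*=np.sign(u[0])
print('mean',c.round(4),'yaw',np.degrees(np.arctan2(u[1],u[0])).round(2),'ext',np.percentile((P-c)[:,:2]@u,[.5,99.5]).round(4),'side',np.percentile((P-c)[:,:2]@[-u[1],u[0]],[1,99]).round(4))
dark=(f.max(-1)<95)&(f[...,2]>=f[...,0]-5)
m=near(W,[.50,-.23],.13,.004,.012)&dark;
n,l,st,_=cv2.connectedComponentsWithStats(m.astype(np.uint8));k=1+st[1:,4].argmax();print('base',rect(W[l==k]))
for z0,z1 in((.034,.042),(.071,.081)):
    m=near(W,[.50,-.23],.12,z0,z1)
    n,l,st,_=cv2.connectedComponentsWithStats(m.astype(np.uint8))
    for k in 1+np.argsort(-st[1:,4])[:3]:
        print(z0,st[k,4],rect(W[l==k]),W[l==k].mean(0).round(4))
save('w1z',cv2.resize(d['frame'][0:150,0:190],None,fx=4,fy=4,interpolation=cv2.INTER_CUBIC))
```

```text
tube 1257 (array([ 490.7, -445. ]), 100.2, 18.8, 16.9) [0.0302 0.0325]
mean [ 0.4927 -0.4444  0.0297] yaw 17.02 ext [-0.0513  0.0477] side [-0.0091  0.0092]
base (array([ 504.2, -243. ]), 181.2, 95.1, 87.5)
0.034 1289 (array([ 516.2, -279.3]), 96.0, 17.9, 87.3) [ 0.5168 -0.2818  0.0372]
0.034 1274 (array([ 489.6, -278.6]), 95.2, 17.9, 86.9) [ 0.4898 -0.2798  0.0371]
0.034 697 (array([ 506.1, -208.4]), 44.1, 43.1, -2.5) [ 0.5094 -0.2005  0.0374]
0.071 284 (array([ 505.1, -235.6]), 16.9, 15.9, 79.3) [ 0.5054 -0.2374  0.0766]
0.071 117 (array([ 543.6, -270.3]), 16.7, 10.0, -64.0) [ 0.5442 -0.2711  0.0758]
0.071 1 (array([ 552.9, -275. ]), 0.0, 0.0, 0.0) [ 0.5529 -0.275   0.0797]
```

The fits agree with the given sizes:

| Item | Centre or origin (m) | Yaw | Check |
|---|---|---|---|
| Tube | (0.4907, -0.445) | 17.0° | Top at 32 mm |
| Jig | (0.5038, -0.252) | 87.3° | Base 181 x 95 mm |

I align and descend onto the tube.

>>> drive_tool --moves '[0.0097,-0.0073,0,0,0,0,0.05,0.094,0,0,0.05,0,0,0,0.05,0,0,0,0.03,0,0,0,0.015,0,0,0,0,0,0,0,0,0]' --gripper 0.06 --grip_force 10

```text
time: 3.3
tool_pos: [0.487, -0.4466, 0.0349]
ee_rot: [3.14, -0.001, 0.297]
contact_force: [0.7, -1.0, 0.0]
grip_width: 0.06
gripper_force: 0.0
```

Run:
```python
from h import *
d=np.load('w1.npz');W=d['W']
# clamp handle: points above z .09 near expected
m=near(W,[.58,-.29],.09,.09,.2);P=W[m];print(m.sum(),P.min(0).round(3),P.max(0).round(3))
o=np.array([.5038,-.252]);a=np.radians(87.3);u=np.array([np.cos(a),np.sin(a)]);v=np.array([-u[1],u[0]])
for c in('scene','side','w1'):
    q=np.load(c+'.npz');X=q['W'] if c=='w1' else cloud(q)
    J=np.stack([(X[...,:2]-o)@u,(X[...,:2]-o)@v,X[...,2]],-1)
    k=(J[...,0]>-.07)&(J[...,0]<-.028)&(J[...,1]<-.04)&(J[...,1]>-.13)&(J[...,2]>.09)&(J[...,2]<.17)
    print(c,k.sum(),J[k].min(0).round(3),J[k].max(0).round(3),np.median(J[k],0).round(3))
```

```text
1111 [ 0.548 -0.327  0.09 ] [ 0.584 -0.262  0.14 ]
scene 84 [-0.07  -0.082  0.131] [-0.028 -0.07   0.14 ] [-0.047 -0.075  0.137]
side 54 [-0.067 -0.085  0.13 ] [-0.029 -0.073  0.14 ] [-0.046 -0.076  0.137]
w1 463 [-0.07  -0.084  0.13 ] [-0.038 -0.071  0.14 ] [-0.061 -0.075  0.137]
```

>>> drive_tool --moves '[0,0,0.01,0,0,0,0.006,0,0,0,0,0]'

```text
time: 3.68
tool_pos: [0.486, -0.4459, 0.0171]
ee_rot: [-3.141, 0.0, 0.297]
contact_force: [0.5, -0.5, -0.6]
grip_width: 0.0599
gripper_force: 0.0
```

>>> drive_tool --moves '[0,0,0,0,0,0,0,0,0,0,0,0,0,0,0,0,0,0,0,0,0,0,0,0]' --gripper 0.0 --grip_force 35

```text
time: 4.42
tool_pos: [0.4862, -0.4458, 0.0177]
ee_rot: [-3.141, 0.0, 0.297]
contact_force: [-1.0, 1.5, 1.0]
grip_width: 0.0192
gripper_force: 35.0
```

Gripped at 19.2 mm. I lift, then traverse and turn.

>>> drive_tool --moves '[0,0,-0.02,0,0,0,-0.05,0,0,0,-0.05,0,0,0,-0.05,0,0.0136,-0.0317,0,0,0.0136,-0.0317,0,0,0.0136,-0.0318,0,0,0.0136,-0.0318,0,0]'

```text
time: 5.42
tool_pos: [0.5013, -0.3079, 0.1891]
ee_rot: [3.14, -0.001, 0.297]
contact_force: [-0.0, 1.3, -1.5]
grip_width: 0.0195
gripper_force: 35.0
```

>>> drive_tool --moves '[0,0,0,-0.1753,0,0,0,-0.1753,0,0,0,-0.1753,0,0,0,-0.1753,0,0,0,-0.1753,0,0,0,-0.1753,0,0,0,-0.1753,0,0,0,0]'

```text
time: 6.42
tool_pos: [0.501, -0.3093, 0.1886]
ee_rot: [3.141, 0.001, 1.522]
contact_force: [0.3, -0.9, -1.0]
grip_width: 0.0192
gripper_force: 35.0
```

Run:
```python
from h import *
s,im,W=wrist('w2');print(s['tool_pos'].round(4),s['ee_rot'].round(4),s['contact_force'].round(2),s['grip_width'],s['q'].round(2))
f=im['frame'].astype(int)
dark=(f.max(-1)<95)&(f[...,2]>=f[...,0]-5)
for z0,z1 in((.034,.042),(.071,.081),(.1,.2)):
    m=near(W,[.50,-.23],.12,z0,z1)
    n,l,st,_=cv2.connectedComponentsWithStats(m.astype(np.uint8))
    for k in 1+np.argsort(-st[1:,4])[:4]: print(z0,st[k,4],rect(W[l==k]),W[l==k].mean(0).round(4))
# tube as held, from scene camera
im=cams.get_image('scene');X=cloud(im);g=im['frame'].astype(int)
cu=(g[...,0]>g[...,2]*1.6)&(g[...,0]>70);m=near(X,s['tool_pos'][:2],.09,s['tool_pos'][2]-.02,s['tool_pos'][2]+.03)&cu
print('tube',m.sum(),rect(X[m]) if m.sum()>5 else '', X[m].min(0),X[m].max(0))
```

```text
[ 0.501  -0.3093  0.1886] [3.1408e+00 8.0000e-04 1.5220e+00] [ 0.31 -0.89 -1.04] 0.019153676418042453 [ 0.69  0.49 -0.34  1.93  0.23  0.75  0.17]
0.034 1040 (array([ 505.3, -201.7]), 43.3, 29.0, -2.8) [ 0.5055 -0.2022  0.0373]
0.034 652 (array([ 515.2, -285.9]), 81.4, 17.4, 87.4) [ 0.5177 -0.2693  0.0372]
0.034 589 (array([ 488.6, -284.6]), 81.5, 17.2, 87.4) [ 0.4881 -0.2643  0.0373]
0.034 147 (array([ 517.8, -223.3]), 16.9, 7.6, -2.8) [ 0.5183 -0.2232  0.0371]
0.071 285 (array([ 504.2, -235. ]), 15.9, 15.9, -48.8) [ 0.5042 -0.2352  0.0771]
0.071 125 (array([ 542.6, -267.7]), 14.1, 7.0, 81.8) [ 0.5427 -0.2675  0.076 ]
0.071 2 (array([ 508.6, -165.4]), 0.8, 0.0, -2.7) [ 0.5086 -0.1654  0.0711]
0.071 2 (array([ 506. , -166.6]), 0.9, 0.0, -28.6) [ 0.506  -0.1666  0.0718]
0.1 2172 (array([ 501.7, -299. ]), 88.4, 44.9, 70.4) [ 0.5012 -0.293   0.1966]
0.1 1848 (array([ 570.4, -293.3]), 63.1, 28.5, -89.8) [ 0.5737 -0.2844  0.1294]
0.1 3 (array([ 495.1, -311.4]), 1.8, 0.0, 47.4) [ 0.4951 -0.3114  0.1998]
0.1 1 (array([ 555.3, -263.8]), 0.0, 0.0, 0.0) [ 0.5553 -0.2638  0.1005]
tube 286 (array([ 501.2, -303.5]), 101.2, 20.7, 86.8) [ 0.48820855 -0.35357536  0.18307122] [ 0.51254188 -0.25261992  0.20502138]
```

View pics/w2.png

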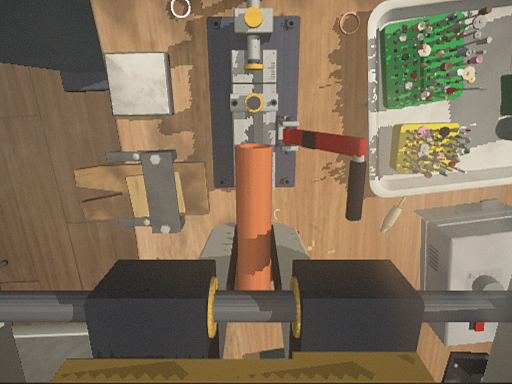

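The wrist view has the held tube at (254,215) in line with the groove, with the bridge at (254,102) and the handle at (355,190). Tube and groove centre lines agree to about 0.3 mm and the leading end is near jig x -2 mm, so I descend.

>>> drive_tool --moves '[0,0,0.05,0,0,0,0.05,0,0,0,0.025,0,0,0,0,0]'

```text
time: 7.02
tool_pos: [0.5003, -0.3081, 0.0612]
ee_rot: [-3.138, -0.001, 1.522]
contact_force: [0.1, -0.1, 0.0]
grip_width: 0.0191
gripper_force: 35.0
```

>>> drive_tool --moves '[0,0,0.004,0,0,0,0.004,0,0,0,0.004,0]'

```text
time: 7.4
tool_pos: [0.5036, -0.3094, 0.0521]
ee_rot: [3.136, 0.002, 1.523]
contact_force: [6.0, -0.3, 10.2]
grip_width: 0.0188
gripper_force: 35.0
```

>>> drive_tool --moves '[0,0,0.003,0,0,0,0.002,0,0,0,0.002,0]'

```text
time: 7.78
tool_pos: [0.5096, -0.3101, 0.0474]
ee_rot: [3.125, 0.003, 1.525]
contact_force: [11.2, -0.0, 18.7]
grip_width: 0.0192
gripper_force: 35.0
```

The gripper's body meets the handle bar (10 to 19 N and rising), which wedges rather than swings. I back off, swing the lever fully open with the finger's back while still holding the tube, and then lay the tube.

>>> drive_tool --moves '[0,0,-0.02,0,0,0,-0.03,0,0,0,-0.023,0,0,0,0,0]'

```text
time: 8.28
tool_pos: [0.5021, -0.3095, 0.1185]
ee_rot: [3.138, 0.002, 1.523]
contact_force: [0.8, -0.6, -1.4]
grip_width: 0.0191
gripper_force: 35.0
```

>>> drive_tool --moves '[0,0.015,0,0,0,0.015,0,0,0,0.008,0,0,0,0,0,0]'

```text
time: 8.78
tool_pos: [0.5399, -0.31, 0.1159]
ee_rot: [-3.141, -0.001, 1.525]
contact_force: [0.2, -0.6, -1.0]
grip_width: 0.0188
gripper_force: 35.0
```

```bash
cat > bar.py <<'E'
from h import *
o=np.array([.5035,-.2515]);a=np.radians(87.3);u=np.array([np.cos(a),np.sin(a)]);v=np.array([-u[1],u[0]])
s=robot.get_state();p=s['tool_pos'];print('tool jig',((p[:2]-o)@u).round(4),((p[:2]-o)@v).round(4),p[2].round(4),s['contact_force'].round(1),'t',round(s['time'],2))
for c in('scene','side'):
    q=cams.get_image(c);X=cloud(q);g=q['frame'].astype(int)
    J=np.stack([(X[...,:2]-o)@u,(X[...,:2]-o)@v,X[...,2]],-1)
    k=(J[...,0]>-.07)&(J[...,0]<-.028)&(abs(J[...,1]+.034)<.11)&(np.hypot(J[...,1]+.034,J[...,2]-.059)>.07)&(np.hypot(J[...,1]+.034,J[...,2]-.059)<.095)&(g.max(-1)<70)&(J[...,2]>.05)
    if k.sum(): print(c,'bar',k.sum(),np.median(J[k],0).round(4),'theta',np.arctan2(np.median(J[k][:,2])-.059,np.median(J[k][:,1])+.034).round(2))
    cu=(g[...,0]>g[...,2]*1.6)&(g[...,0]>70)&(abs(J[...,1]-(p[:2]-o)@v)<.03)&(J[...,2]>p[2]-.03)&(J[...,2]<p[2]+.035)&(J[...,0]<.03)&(J[...,0]>-.16)
    if cu.sum()>5: print(c,'tube',cu.sum(),np.percentile(J[cu],[1,50,99],0).round(4).tolist(),rect(J[cu]))
E
python3 bar.py
```

```text
tool jig -0.0568 -0.0391 0.1159 [ 0.2 -0.6 -1. ] t 8.78
scene bar 73 [-0.0523 -0.0795  0.1332] theta 2.12
scene tube 302 [[-0.0919, -0.0687, 0.0876], [-0.0171, -0.0386, 0.1257], [-0.0016, -0.0291, 0.1324]] (array([-47.8, -48.8]), 93.3, 40.3, -0.1)
side tube 290 [[-0.0958, -0.0688, 0.0862], [-0.017, -0.0424, 0.1261], [0.0002, -0.0301, 0.1314]] (array([-47.6, -39.9]), 97.5, 39.5, -12.8)
```

>>> drive_tool --moves '[0,0.006,0.001,0,0,0.006,0.001,0,0,0.006,0.001,0,0,0.003,0,0]'

```text
time: 9.38
tool_pos: [0.5583, -0.3114, 0.1125]
ee_rot: [-3.137, -0.001, 1.523]
contact_force: [-5.7, -0.1, -5.8]
grip_width: 0.0188
gripper_force: 40.1
```

```bash
python3 bar.py
```

```text
tool jig -0.0572 -0.0575 0.1125 [-5.7 -0.1 -5.8] t 9.38
scene bar 54 [-0.0515 -0.0689  0.1308] theta 2.02
scene tube 321 [[-0.09, -0.0862, 0.0834], [-0.0164, -0.0567, 0.1227], [-0.0023, -0.0468, 0.1295]] (array([-47.1, -67.3]), 90.1, 41.3, 0.7)
side tube 340 [[-0.09, -0.0856, 0.0838], [-0.0126, -0.062, 0.1207], [-0.0012, -0.0495, 0.1285]] (array([-47.7, -58.9]), 95.1, 37.3, -12.6)
```

>>> drive_tool --moves '[0,0.004,0.002,0,0,0.003,0.001,0,0,0,0,0]'

```text
time: 9.85
tool_pos: [0.5649, -0.3116, 0.1095]
ee_rot: [-3.137, -0.001, 1.523]
contact_force: [-5.7, 0.0, -6.7]
grip_width: 0.0192
gripper_force: 40.9
```

>>> drive_tool --moves '[0,-0.02,0,0,0,-0.03,0,0,0,0,0,0]'

```text
time: 10.22
tool_pos: [0.5161, -0.3099, 0.1111]
ee_rot: [3.141, 0.001, 1.523]
contact_force: [0.5, -0.3, -1.7]
grip_width: 0.0192
gripper_force: 35.0
```

```bash
python3 bar.py
python3 - <<'E'
from h import *
o=np.array([.5035,-.2515]);a=np.radians(87.3);u=np.array([np.cos(a),np.sin(a)]);v=np.array([-u[1],u[0]])
for c in('scene','side'):
    q=cams.get_image(c);X=cloud(q)
    J=np.stack([(X[...,:2]-o)@u,(X[...,:2]-o)@v,X[...,2]],-1)
    k=(J[...,0]>-.07)&(J[...,0]<-.028)&(J[...,1]<-.07)&(J[...,1]>-.12)&(J[...,2]>.09)&(J[...,2]<.16)
    print(c,k.sum(),np.percentile(J[k],[5,50,95],0).round(4).tolist())
    if c=='scene': save('s3',cv2.resize(q['frame'][110:290,140:340],None,fx=4,fy=4,interpolation=cv2.INTER_CUBIC)[:600])
E
```

```text
tool jig -0.0578 -0.0154 0.1111 [ 0.5 -0.3 -1.7] t 10.22
scene bar 78 [-0.0528 -0.0891  0.1254] theta 2.26
scene tube 231 [[-0.0903, -0.0257, 0.1081], [-0.0255, -0.0123, 0.123], [-0.0024, -0.0053, 0.127]] (array([-47.8, -15.7]), 91.5, 20.9, 0.1)
side tube 225 [[-0.0982, -0.0287, 0.1078], [-0.0273, -0.0189, 0.1239], [-0.0002, -0.009, 0.1286]] (array([-50.8, -19. ]), 103.2, 19.7, 0.9)
scene 86 [[-0.0672, -0.0972, 0.1186], [-0.047, -0.0914, 0.1239], [-0.0298, -0.0886, 0.1268]]
side 54 [[-0.0651, -0.0988, 0.1198], [-0.0468, -0.093, 0.1249], [-0.0298, -0.09, 0.1267]]
```

The lever now stands near its limit (bar at y -93 mm, top at 126.7 mm). I go back over the groove and down.

>>> drive_tool --moves '[0,-0.0155,0,0,0,0,0.03,0,0,0,0.025,0,0,0,0.008,0,0,0,0,0]'

```text
time: 11.05
tool_pos: [0.5013, -0.3086, 0.0475]
ee_rot: [-3.141, -0.0, 1.524]
contact_force: [0.3, -0.5, -0.3]
grip_width: 0.0194
gripper_force: 35.0
```

>>> drive_tool --moves '[0,0,0.002,0,0,0,0.001,0,0,0,0,0]'

```text
time: 11.42
tool_pos: [0.5018, -0.3089, 0.045]
ee_rot: [3.141, 0.0, 1.524]
contact_force: [0.4, 0.9, -1.2]
grip_width: 0.0192
gripper_force: 35.0
```

```bash
python3 bar.py
```

```text
tool jig -0.0574 -0.001 0.045 [ 0.4  0.9 -1.2] t 11.43
scene bar 10 [-0.0305 -0.0227  0.1521] theta 1.45
scene tube 230 [[-0.0639, -0.03, 0.0417], [-0.0193, 0.0022, 0.058], [0.025, 0.0092, 0.0764]] (array([-37.1, -10.2]), 125.3, 43.3, 2.9)
side tube 185 [[-0.1592, -0.0256, 0.019], [-0.0345, -0.0018, 0.0589], [0.0266, 0.0063, 0.0784]] (array([-66.8,  -7.6]), 189.1, 21.2, 6.2)
```

>>> drive_tool --moves '[0,-0.0008,0.0015,0,0,0,0.001,0,0,0,0,0]'

```text
time: 11.9
tool_pos: [0.5007, -0.3087, 0.042]
ee_rot: [-3.141, -0.0, 1.524]
contact_force: [-0.6, 0.2, -0.1]
grip_width: 0.0191
gripper_force: 35.0
```

>>> drive_tool --moves '[0,0,0.001,0,0,0,0.001,0,0,0,0,0]'

```text
time: 12.28
tool_pos: [0.5008, -0.3087, 0.04]
ee_rot: [-3.141, -0.0, 1.524]
contact_force: [0.7, 0.2, -2.0]
grip_width: 0.0188
gripper_force: 35.0
```

>>> drive_tool --moves '[0,0,0.0008,0,0,0,0,0]'

```text
time: 12.52
tool_pos: [0.501, -0.3087, 0.0393]
ee_rot: [3.141, 0.0, 1.524]
contact_force: [1.0, 0.5, -1.1]
grip_width: 0.0192
gripper_force: 35.0
```

>>> drive_tool --moves '[0,0,0,0,0,0,0,0,0,0,0,0,0,0,0,0]' --gripper 0.04

```text
time: 13.02
tool_pos: [0.5008, -0.3087, 0.0393]
ee_rot: [-3.142, 0.0, 1.524]
contact_force: [-0.1, -0.9, -0.6]
grip_width: 0.04
gripper_force: 0.0
```

>>> drive_tool --moves '[0,0,-0.01,0,0,0,-0.03,0,0,0,-0.05,0,0,0,-0.05,0,0,0,-0.02,0,0,0,0,0]'

```text
time: 13.78
tool_pos: [0.5015, -0.3092, 0.2016]
ee_rot: [3.138, 0.002, 1.524]
contact_force: [-1.1, 0.2, -0.8]
grip_width: 0.0402
gripper_force: 0.0
```

Run:
```python
from h import *
s,im,W=wrist('w4');print(s['tool_pos'].round(4),s['ee_rot'].round(4),s['time'])
f=im['frame'].astype(int);cu=(f[...,0]>f[...,2]*1.5)&(f[...,0]>70)
m=near(W,[.501,-.304],.08,.044,.06)&cu;P=W[m];print('tube',rect(P),np.percentile(P[:,2],[50,98]))
m=near(W,[.50,-.23],.12,.071,.081);n,l,st,_=cv2.connectedComponentsWithStats(m.astype(np.uint8));k=1+st[1:,4].argmax();print('bridge',rect(W[l==k]))
```

```text
[ 0.5015 -0.3092  0.2016] [3.1383e+00 1.9000e-03 1.5236e+00] 13.775
tube (array([ 516.8, -305.5]), 100.1, 50.9, 86.7) [0.05119868 0.05351391]
bridge (array([ 504.2, -235.4]), 16.1, 15.3, -47.1)
```

View pics/w4.png

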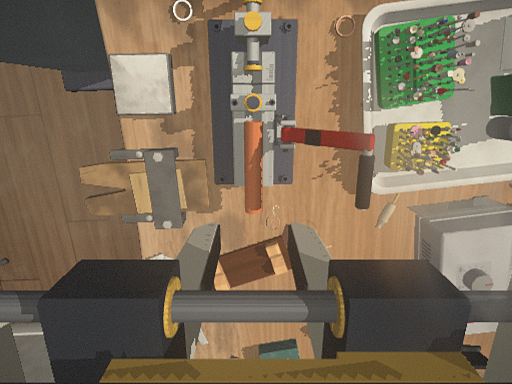

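The tube lies seated in the groove (top at 53.5 mm), at (254,165) in the picture, with its leading end just before the bridge at (254,102). I turn the closed gripper 90° so that its body stays clear of the handle, and push on the tube's rear end.

>>> drive_tool --moves '[-0.036,0,0,0,-0.036,-0.0007,0,0,0,0,0,0.186,0,0,0,0.186,0,0,0,0.186,0,0,0,0.186,0,0,0,0.186,0,0,0,0.186]' --gripper 0.0 --grip_force 20

```text
time: 14.82
tool_pos: [0.496, -0.3801, 0.1977]
ee_rot: [-3.14, 0.002, 0.402]
contact_force: [0.0, 0.4, -0.4]
grip_width: 0.0005
gripper_force: 0.0
```

>>> drive_tool --moves '[0,0,0.05,0.186,0,0,0.05,0.186,0,0,0.03,0.083,0,0,0.01,0,0,0,0,0]'

```text
time: 15.45
tool_pos: [0.4964, -0.3803, 0.0586]
ee_rot: [-3.141, 0.002, -0.045]
contact_force: [-0.3, -0.4, 0.4]
grip_width: 0.0008
gripper_force: 0.0
```

```bash
python3 bar.py | head -1; python3 -c "
from h import *
s=robot.get_state();print(s['ee_rot'].round(4),s['tool_pos'].round(4),s['grip_width'])"
```

```text
tool jig -0.129 0.0011 0.0586 [-0.3 -0.4  0.4] t 15.45
[ 3.141e+00 -1.000e-03 -4.610e-02] [ 0.4971 -0.381   0.0602] 0.00040125568866915224
```

>>> drive_tool --moves '[0,0,0.01,0,0,0,0.0085,0,0,-0.004,0,0,0,0,0,0]'

```text
time: 16.05
tool_pos: [0.4971, -0.3761, 0.0408]
ee_rot: [-3.141, 0.0, -0.047]
contact_force: [-0.6, -0.4, -0.1]
grip_width: 0.0003
gripper_force: 0.0
```

Run:
```python
from h import *
o=np.array([.5035,-.2515]);a=np.radians(87.3);u=np.array([np.cos(a),np.sin(a)]);v=np.array([-u[1],u[0]])
for n in('w1','w2','w4','scene','side'):
    d=np.load(n+'.npz');W=d['W'] if n[0]=='w' else cloud(d);f=d['frame'].astype(int)
    J=np.stack([(W[...,:2]-o)@u,(W[...,:2]-o)@v,W[...,2]],-1)
    k=(abs(J[...,1])<.011)&(J[...,2]>.045)&(J[...,2]<.058)&(J[...,0]>.026)&(J[...,0]<.075)
    ye=k&(f[...,0]>f[...,2]*1.4)
    print(n,k.sum(),ye.sum(),np.percentile(J[ye][:,0],[2,10,50,90,98]).round(4) if ye.sum() else '', np.percentile(J[ye][:,2],[50,95]).round(4) if ye.sum() else '')
    # bridge check
    b=(abs(J[...,1])<.02)&(J[...,2]>.071)&(J[...,2]<.08)&(abs(J[...,0]-.016)<.02)
    print('  bridge x',np.percentile(J[b][:,0],[3,97]).round(4))
```

```text
w1 428 123 [0.0458 0.0461 0.047  0.0498 0.051 ] [0.0492 0.0523]
  bridge x [0.0081 0.0227]
w2 401 96 [0.0464 0.0465 0.048  0.0498 0.0511] [0.0499 0.0527]
  bridge x [0.0093 0.0229]
w4 374 89 [0.0464 0.0465 0.0482 0.05   0.0501] [0.0499 0.0526]
  bridge x [0.0088 0.023 ]
scene 57 18 [0.0487 0.0494 0.0509 0.0534 0.054 ] [0.0491 0.0523]
  bridge x [0.0104 0.0249]
side 28 24 [0.0495 0.0507 0.0518 0.0547 0.0551] [0.0493 0.0531]
  bridge x [0.0135 0.027 ]
```

The brass face shows at about jig x 46 mm, which is a rough guide only. I push on slowly.

>>> drive_tool --moves '[0,-0.002,0,0,0,-0.002,0,0,0,-0.002,0,0,0,-0.002,0,0,0,-0.002,0,0,0,-0.002,0,0]'

```text
time: 16.8
tool_pos: [0.4975, -0.3648, 0.0409]
ee_rot: [3.141, -0.0, -0.047]
contact_force: [0.3, -1.0, -0.1]
grip_width: 0.0008
gripper_force: 0.6
```

>>> drive_tool --moves '[0,-0.001,0,0,0,-0.001,0,0,0,-0.001,0,0]'

```text
time: 17.18
tool_pos: [0.4977, -0.3617, 0.0408]
ee_rot: [3.141, -0.0, -0.047]
contact_force: [-0.1, -1.0, -0.1]
grip_width: 0.0008
gripper_force: 0.8
```

>>> drive_tool --moves '[0,-0.001,0,0,0,-0.001,0,0,0,-0.001,0,0]'

```text
time: 17.55
tool_pos: [0.4978, -0.3586, 0.0408]
ee_rot: [3.142, 0.0, -0.047]
contact_force: [-0.8, -1.0, 0.3]
grip_width: 0.0003
gripper_force: 0.9
```

>>> drive_tool --moves '[0,-0.001,0,0,0,-0.001,0,0,0,-0.001,0,0]'

```text
time: 17.92
tool_pos: [0.498, -0.3556, 0.0408]
ee_rot: [3.141, -0.0, -0.047]
contact_force: [-0.3, -1.4, 1.7]
grip_width: 0.0002
gripper_force: 1.0
```

>>> drive_tool --moves '[0,-0.001,0,0,0,-0.001,0,0,0,-0.001,0,0]'

```text
time: 18.3
tool_pos: [0.4981, -0.3528, 0.0409]
ee_rot: [3.141, -0.0, -0.047]
contact_force: [-0.4, -3.5, 0.7]
grip_width: 0.0006
gripper_force: 1.7
```

>>> drive_tool --moves '[0,-0.001,0,0,0,-0.001,0,0,0,-0.001,0,0,0,-0.001,0,0]'

```text
time: 18.8
tool_pos: [0.4983, -0.3489, 0.0409]
ee_rot: [3.141, -0.0, -0.047]
contact_force: [-0.4, -4.8, 1.7]
grip_width: 0.0004
gripper_force: 2.5
```

>>> drive_tool --moves '[0,-0.001,0,0,0,-0.001,0,0,0,-0.001,0,0,0,-0.001,0,0,0,-0.001,0,0,0,-0.001,0,0]'

```text
time: 19.55
tool_pos: [0.4986, -0.3428, 0.0409]
ee_rot: [3.141, -0.0, -0.047]
contact_force: [-0.9, -5.1, 0.8]
grip_width: 0.0005
gripper_force: 2.6
```

>>> drive_tool --moves '[0,-0.001,0,0,0,-0.001,0,0,0,-0.001,0,0,0,-0.001,0,0,0,-0.001,0,0,0,-0.001,0,0]'

```text
time: 20.3
tool_pos: [0.4988, -0.3368, 0.0408]
ee_rot: [3.141, -0.0, -0.047]
contact_force: [-0.7, -5.5, 1.3]
grip_width: 0.0004
gripper_force: 2.6
```

Run:
```python
from h import *
o=np.array([.5035,-.2515]);a=np.radians(87.3);u=np.array([np.cos(a),np.sin(a)]);v=np.array([-u[1],u[0]])
for c in('scene','side'):
    q=cams.get_image(c);X=cloud(q);g=q['frame'].astype(int);s=robot.get_state();print(s['contact_force'].round(2),s['gripper_force'],s['tool_pos'].round(4))
    J=np.stack([(X[...,:2]-o)@u,(X[...,:2]-o)@v,X[...,2]],-1)
    cu=(g[...,0]>g[...,2]*1.5)&(g[...,0]>70)&(abs(J[...,1])<.015)&(J[...,2]>.043)&(J[...,2]<.057)
    x=J[cu][:,0];print(c,np.histogram(x,np.arange(-.11,.07,.006))[0].tolist())
```

```text
[-0.36 -4.77  1.05] 2.432868853211403 [ 0.4988 -0.3366  0.0408]
scene [0, 0, 0, 0, 0, 0, 6, 16, 15, 14, 13, 15, 16, 18, 18, 18, 20, 18, 10, 0, 0, 1, 19, 9, 0, 0, 13, 2, 0]
[-1.23 -3.83  0.64] 2.307542636990547 [ 0.4988 -0.3366  0.0409]
side [0, 0, 0, 0, 0, 0, 2, 14, 12, 10, 13, 12, 12, 12, 11, 3, 5, 0, 0, 0, 0, 8, 18, 11, 0, 0, 16, 9, 0]
```

>>> drive_tool --moves '[0,-0.001,0,0,0,-0.001,0,0,0,-0.001,0,0,0,-0.001,0,0,0,-0.001,0,0,0,-0.001,0,0]'

```text
time: 21.15
tool_pos: [0.4991, -0.3309, 0.0408]
ee_rot: [3.141, 0.0, -0.047]
contact_force: [-1.0, -6.0, 0.6]
grip_width: 0.0006
gripper_force: 2.7
```

>>> drive_tool --moves '[0,-0.0005,0,0,0,-0.0005,0,0]'

```text
time: 21.4
tool_pos: [0.4991, -0.3299, 0.0408]
ee_rot: [3.141, 0.0, -0.047]
contact_force: [-1.2, -5.4, 0.7]
grip_width: 0.0005
gripper_force: 2.6
```

>>> drive_tool --moves '[0,-0.0005,0,0,0,-0.0005,0,0]'

```text
time: 21.65
tool_pos: [0.4991, -0.3288, 0.0408]
ee_rot: [3.141, 0.0, -0.047]
contact_force: [-0.4, -5.8, 1.2]
grip_width: 0.0005
gripper_force: 2.7
```

>>> drive_tool --moves '[0,-0.0005,0,0,0,-0.0005,0,0]'

```text
time: 21.9
tool_pos: [0.4992, -0.3278, 0.0408]
ee_rot: [3.141, 0.0, -0.047]
contact_force: [-0.3, -4.9, 1.1]
grip_width: 0.0004
gripper_force: 2.7
```

>>> drive_tool --moves '[0,-0.0005,0,0,0,-0.0005,0,0]'

```text
time: 22.15
tool_pos: [0.4992, -0.3269, 0.0408]
ee_rot: [3.141, 0.0, -0.047]
contact_force: [-0.5, -5.7, 1.7]
grip_width: 0.0002
gripper_force: 2.7
```

```bash
cat > gap.py <<'E'
from h import *
o=np.array([.5035,-.2515]);a=np.radians(87.3);u=np.array([np.cos(a),np.sin(a)]);v=np.array([-u[1],u[0]])
for c in('scene','side'):
    q=cams.get_image(c);X=cloud(q);g=q['frame'].astype(int);s=robot.get_state();print(s['contact_force'].round(2),s['gripper_force'],s['tool_pos'].round(4))
    J=np.stack([(X[...,:2]-o)@u,(X[...,:2]-o)@v,X[...,2]],-1)
    k=(abs(J[...,1])<.012)&(J[...,2]>.046)&(J[...,2]<.057)&(g[...,0]>g[...,2]*1.4)&(J[...,0]>.022)&(J[...,0]<.065)
    print(c,np.sort((J[k][:,0]*1000).round(1)).tolist())
E
python3 gap.py
```

```text
[-1.14 -5.01  1.58] 2.5759010016918182 [ 0.4993 -0.3267  0.0409]
scene [22.1, 22.6, 22.7, 23.1, 23.8, 23.9, 24.2, 24.5, 24.6, 24.7, 25.3, 25.4, 25.5, 25.5, 25.6, 26.1, 26.6, 26.8, 27.2, 27.5, 28.0, 28.3, 28.6, 28.6, 28.9, 29.4, 29.4, 29.6, 30.2, 30.4, 30.8, 31.3, 31.7, 32.0, 32.0, 32.1, 32.2, 33.2, 33.6, 33.6, 34.2, 35.2, 35.4, 35.5, 35.8, 36.1, 36.2, 36.4, 37.0, 37.4, 37.9, 38.0, 38.4, 38.5, 39.0, 39.2, 39.3, 47.2, 47.7, 47.7, 49.0, 49.1, 49.4, 50.0, 50.2, 50.5, 50.7, 50.9, 51.0, 51.2, 51.3, 51.3, 51.4, 53.4, 55.8]
[-0.39 -5.83  0.57] 2.509065717458725 [ 0.4992 -0.3268  0.0408]
side [22.0, 22.6, 23.5, 23.7, 24.3, 24.4, 24.6, 24.6, 25.6, 26.1, 26.6, 26.7, 26.9, 27.4, 27.5, 28.0, 28.2, 28.4, 28.6, 29.0, 29.4, 30.4, 30.5, 30.6, 31.4, 32.6, 32.6, 32.7, 33.1, 33.2, 33.5, 34.4, 34.9, 35.2, 35.2, 36.1, 36.2, 36.4, 36.4, 36.5, 36.7, 36.8, 37.5, 38.6, 38.8, 39.2, 39.3, 39.8, 40.0, 40.3, 40.3, 40.4, 40.4, 41.4, 47.5, 49.3, 49.7, 49.8, 50.4, 50.4, 50.7, 50.9, 51.1, 51.4, 51.6, 51.6, 51.7, 51.9, 52.0, 52.0, 52.1, 52.3, 53.0, 53.0, 53.3, 55.2, 55.6, 56.9]
```

The cameras show about 8 mm of gap left between the tube's end and the brass disc. I go 4 mm, then feel for it in fine steps.

>>> drive_tool --moves '[0,-0.0005,0,0,0,-0.0005,0,0,0,-0.0005,0,0,0,-0.0005,0,0,0,-0.0005,0,0,0,-0.0005,0,0,0,-0.0005,0,0,0,-0.0005,0,0]'

```text
time: 23.25
tool_pos: [0.4994, -0.3228, 0.0408]
ee_rot: [3.141, 0.0, -0.047]
contact_force: [-1.2, -6.2, 1.5]
grip_width: 0.0007
gripper_force: 2.7
```

>>> drive_tool --moves '[0,-0.0004,0,0,0,-0.0004,0,0]'

```text
time: 23.5
tool_pos: [0.4994, -0.322, 0.0408]
ee_rot: [3.141, 0.0, -0.047]
contact_force: [-0.9, -4.9, 1.3]
grip_width: 0.0004
gripper_force: 2.6
```

```bash
python3 gap.py | cut -c1-20,120-600
```

```text
[-0.39 -4.66  2.23] 
scene [22.1, 22.6, 2, 28.2, 28.3, 29.1, 29.4, 29.5, 30.1, 30.5, 31.3, 31.3, 31.5, 32.0, 32.0, 32.0, 32.2, 32.3, 33.3, 33.8, 34.2, 34.2, 34.9, 35.3, 35.3, 35.4, 35.5, 35.7, 36.1, 36.6, 36.7, 37.5, 37.8, 38.0, 38.1, 38.3, 38.4, 38.8, 39.0, 39.5, 39.8, 40.4, 40.6, 40.9, 41.0, 41.2, 41.7, 41.9, 42.2, 42.2, 42.7, 43.2, 43.5, 43.8, 47.5, 47.7, 47.8, 48.5, 48.9, 49.0, 49.4, 49.6, 50.6, 50.8, 50.9, 51.0, 51.1, 51.2, 51.7, 51.7, 51.8, 52.0, 52.0, 52.8]
[-1.34 -5.01  1.14] 
side [22.8, 23.3, 23 29.3, 29.4, 29.4, 29.6, 29.8, 31.2, 32.1, 32.6, 32.8, 33.2, 34.0, 34.3, 34.6, 34.7, 34.9, 34.9, 35.6, 35.8, 35.9, 36.4, 36.9, 37.1, 37.1, 37.7, 37.9, 38.1, 39.1, 39.4, 39.5, 39.5, 40.5, 41.5, 42.3, 43.1, 43.2, 43.3, 43.3, 43.9, 43.9, 43.9, 44.1, 44.5, 44.6, 44.7, 44.8, 45.3, 48.2, 49.3, 49.7, 49.9, 50.4, 50.5, 50.8, 51.0, 51.1, 51.3, 51.4, 51.4, 51.5, 51.6, 51.7, 51.9, 53.3, 53.3, 54.0, 55.2, 55.8, 56.2]
```

>>> drive_tool --moves '[0,-0.0004,0,0,0,-0.0004,0,0]'

```text
time: 23.85
tool_pos: [0.4995, -0.3213, 0.0409]
ee_rot: [3.141, 0.0, -0.047]
contact_force: [-0.7, -5.0, 1.5]
grip_width: 0.0005
gripper_force: 2.6
```

>>> drive_tool --moves '[0,-0.0003,0,0,0,-0.0003,0,0]'

```text
time: 24.1
tool_pos: [0.4995, -0.3206, 0.0408]
ee_rot: [3.141, 0.0, -0.047]
contact_force: [-1.4, -5.8, 0.6]
grip_width: 0.0004
gripper_force: 2.6
```

>>> drive_tool --moves '[0,-0.0003,0,0,0,-0.0003,0,0]'

```text
time: 24.35
tool_pos: [0.4995, -0.32, 0.0408]
ee_rot: [3.141, 0.0, -0.047]
contact_force: [-1.1, -4.3, 0.6]
grip_width: 0.0004
gripper_force: 2.7
```

>>> drive_tool --moves '[0,-0.0003,0,0,0,-0.0002,0,0]'

```text
time: 24.6
tool_pos: [0.4996, -0.3196, 0.0408]
ee_rot: [3.141, 0.0, -0.047]
contact_force: [-0.4, -4.3, 2.8]
grip_width: 0.001
gripper_force: 2.7
```

>>> drive_tool --moves '[0,-0.0003,0,0,0,-0.0002,0,0]'

```text
time: 24.85
tool_pos: [0.4996, -0.3191, 0.0408]
ee_rot: [3.141, 0.0, -0.047]
contact_force: [-0.6, -4.2, 1.3]
grip_width: 0.0008
gripper_force: 2.7
```

>>> drive_tool --moves '[0,-0.0003,0,0,0,-0.0002,0,0]'

```text
time: 25.1
tool_pos: [0.4996, -0.3187, 0.0408]
ee_rot: [3.141, 0.0, -0.047]
contact_force: [-0.7, -6.5, 1.6]
grip_width: 0.0001
gripper_force: 3.0
```

>>> drive_tool --moves '[0,-0.0002,0,0,0,0,0,0]'

```text
time: 25.35
tool_pos: [0.4996, -0.3187, 0.0409]
ee_rot: [3.141, -0.0, -0.048]
contact_force: [-0.7, -6.7, 1.9]
grip_width: 0.0006
gripper_force: 3.0
```

The tube has stopped advancing and the force is rising, so the stop is felt. I add small increments and average the force.

>>> drive_tool --moves '[0,-0.0002,0,0,0,0,0,0]'

```text
time: 25.6
tool_pos: [0.4996, -0.3186, 0.0409]
ee_rot: [3.141, -0.0, -0.048]
contact_force: [-1.0, -7.2, 1.0]
grip_width: 0.0005
gripper_force: 3.3
```

```bash
cat > fr.py <<'E'
from h import *
L=[]
for i in range(8):
    s=robot.get_state();L.append([*s['contact_force'],s['gripper_force'],s['tool_pos'][1]]);cams.get_image('side')
L=np.array(L);print(L.mean(0).round(4),L.std(0).round(2),L[:,1].round(1))
E
python3 fr.py
```

```text
[-0.9927 -6.4652  1.1433  3.2852 -0.3186] [0.26 0.6  0.42 0.   0.  ] [-7.2 -6.6 -6.5 -6.4 -7.5 -5.6 -5.9 -6. ]
```

>>> drive_tool --moves '[0,-0.0002,0,0,0,-0.0002,0,0,0,0,0,0]'

```text
time: 26.38
tool_pos: [0.4996, -0.3186, 0.0409]
ee_rot: [3.14, -0.0, -0.048]
contact_force: [-1.3, -7.4, 1.4]
grip_width: 0.0006
gripper_force: 3.8
```

```bash
python3 fr.py
```

```text
[-1.2117 -7.4914  0.8522  3.7814 -0.3186] [0.18 0.58 0.5  0.   0.  ] [-7.4 -7.3 -6.8 -6.5 -7.8 -8.4 -7.7 -8. ]
```

>>> drive_tool --moves '[0,-0.0002,0,0,0,-0.0002,0,0,0,-0.0002,0,0,0,0,0,0]'

```text
time: 27.28
tool_pos: [0.4996, -0.3186, 0.0409]
ee_rot: [3.14, -0.001, -0.048]
contact_force: [-0.6, -8.5, 0.3]
grip_width: 0.0005
gripper_force: 4.5
```

```bash
python3 fr.py
```

```text
[-0.8241 -9.0646  0.1577  4.5183 -0.3185] [0.51 0.35 0.37 0.   0.  ] [-8.5 -8.7 -9.4 -8.9 -9.3 -9.1 -9.  -9.6]
```

The push averages 9.06 N with the tube bearing on the stop. I retreat, lift, and turn back for the clamp handle.

>>> drive_tool --moves '[0,0.001,0,0,0,0.002,0,0,0,0.015,0,0,0,0,-0.04,0,0,0,-0.05,-0.18,0,0,-0.05,-0.18,0,0,0,-0.18,0,0,0,-0.18]'

```text
time: 28.68
tool_pos: [0.4989, -0.3354, 0.1817]
ee_rot: [3.141, -0.0, 0.679]
contact_force: [0.2, -0.0, -1.1]
grip_width: 0.0009
gripper_force: 0.0
```

>>> drive_tool --moves '[0,0,0,-0.18,0,0,0,-0.18,0,0,0,-0.18,0,0,0,-0.18,0,0,0,-0.131,0,0,0,0]' --gripper 0.045

```text
time: 29.42
tool_pos: [0.4985, -0.3354, 0.1806]
ee_rot: [-3.141, -0.001, 1.522]
contact_force: [-0.1, 0.4, 0.2]
grip_width: 0.0445
gripper_force: 0.0
```

```bash
python3 bar.py
python3 - <<'E'
from h import *
s,im,W=wrist('w5');print(s['tool_pos'].round(4),s['ee_rot'].round(4),s['time'],s['grip_width'])
o=np.array([.5035,-.2515]);a=np.radians(87.3);u=np.array([np.cos(a),np.sin(a)]);v=np.array([-u[1],u[0]])
J=np.stack([(W[...,:2]-o)@u,(W[...,:2]-o)@v,W[...,2]],-1);f=im['frame'].astype(int)
k=(J[...,0]>-.08)&(J[...,0]<-.02)&(J[...,1]<-.07)&(J[...,1]>-.12)&(J[...,2]>.1)&(J[...,2]<.16);print('bar',np.percentile(J[k],[2,50,98],0).round(4).tolist())
k=(abs(J[...,1])<.011)&(J[...,2]>.044)&(J[...,2]<.058)&(f[...,0]>f[...,2]*1.4)&(J[...,0]>-.12)&(J[...,0]<.06)
print('tube/disc',np.histogram(J[k][:,0],np.arange(-.066,.064,.004))[0].tolist(), np.percentile(J[k][:,0],1).round(4))
E
```

```text
tool jig -0.0841 0.001 0.1806 [-0.1  0.4  0.2] t 29.43
scene bar 46 [-0.0455 -0.0906  0.1244] theta 2.28
scene tube 7 [[-0.0929, -0.0228, 0.1809], [-0.091, -0.022, 0.1858], [-0.0806, -0.0214, 0.2046]] (array([-86.7, -21.8]), 12.6, 1.2, 3.6)
[ 0.4987 -0.3352  0.1807] [-3.1412e+00 -3.0000e-04  1.5204e+00] 29.525 0.04509614401848775
bar [[-0.0694, -0.0982, 0.1077], [-0.0433, -0.0911, 0.1239], [-0.0204, -0.0773, 0.1262]]
tube/disc [0, 0, 0, 68, 77, 82, 79, 80, 91, 82, 78, 99, 80, 86, 94, 84, 96, 96, 46, 0, 0, 0, 7, 96, 101, 98, 105, 101, 102, 4, 0, 0] -0.0524
```

View pics/w5.png

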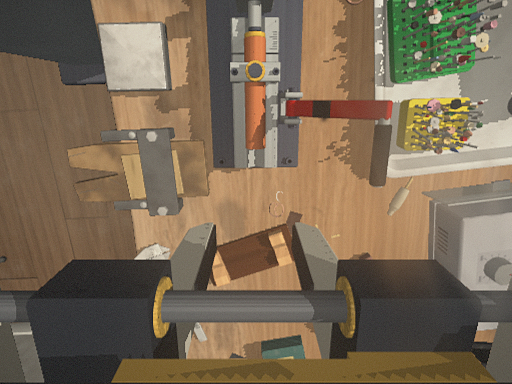

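The wrist view shows the tube under the bridge with its end on the brass disc (255,35) and the handle at (380,155). I check for tall things under the gripper's body near the handle while moving over it.

>>> drive_tool --moves '[0.0175,0.03,0,0,0.0175,0.03,0,0,0,0.034,0,0,0,0,0,0]'

```text
time: 30.08
tool_pos: [0.5968, -0.3032, 0.1805]
ee_rot: [3.14, -0.001, 1.525]
contact_force: [-0.3, -0.2, -0.4]
grip_width: 0.0452
gripper_force: 0.0
```

```bash
python3 bar.py|head -1
python3 - <<'E'
from h import *
for c in('w5','w4','w1','scene','side'):
    d=np.load(c+'.npz');W=d['W'] if c[0]=='w' else cloud(d)
    k=(W[...,0]>.61)&(W[...,0]<.73)&(W[...,1]>-.37)&(W[...,1]<-.23)&(W[...,2]<.35);print(c,k.sum(),np.nanmax(W[...,2][k]) if k.any() else '')
E
```

```text
tool jig -0.0473 -0.0956 0.1805 [-0.3 -0.2 -0.4] t 30.07
w5 13100 0.06733071842998378
w4 10832 0.0673165736873641
w1 1202 0.002167210305003997
scene 1835 0.06749736063988276
side 1622 0.06757059295537726
```

>>> drive_tool --moves '[-0.001,-0.0025,0.03,0,0,0,0.03,0,0,0,0.012,0,0,0,0,0]'

```text
time: 30.68
tool_pos: [0.5911, -0.3054, 0.1085]
ee_rot: [-3.14, -0.0, 1.523]
contact_force: [-0.6, 0.0, 0.8]
grip_width: 0.0452
gripper_force: 0.0
```

>>> drive_tool --moves '[0,0,0,0,0,0,0,0,0,0,0,0,0,0,0,0]' --gripper 0.0 --grip_force 12

```text
time: 31.18
tool_pos: [0.5945, -0.3055, 0.11]
ee_rot: [3.136, 0.001, 1.524]
contact_force: [3.7, -0.2, 1.4]
grip_width: 0.0111
gripper_force: 12.0
```

```bash
python3 bar.py|head -1
```

```text
tool jig -0.0496 -0.0935 0.11 [ 3.7 -0.2  1.4] t 31.18
```

The bar is pinched (11 mm). I swing it over along its arc.

>>> drive_tool --moves '[0,-0.0104,-0.0086,0,0,-0.0117,-0.0068,0,0,-0.0127,-0.005,0,0,-0.0133,-0.0028,0]'

```text
time: 31.78
tool_pos: [0.5471, -0.3033, 0.1341]
ee_rot: [3.134, 0.001, 1.525]
contact_force: [5.7, -0.8, 3.7]
grip_width: 0.0114
gripper_force: 12.0
```

>>> drive_tool --moves '[0,-0.0136,-0.0007,0,0,-0.0135,0.0015,0,0,-0.0131,0.0037,0,0,-0.0123,0.0057,0]'

```text
time: 32.28
tool_pos: [0.4905, -0.3005, 0.1213]
ee_rot: [-3.141, -0.0, 1.524]
contact_force: [4.6, 0.3, -0.4]
grip_width: 0.0113
gripper_force: 12.0
```

```bash
python3 bar.py
```

```text
tool jig -0.0496 0.0107 0.1213 [ 4.6  0.3 -0.4] t 32.27
scene bar 48 [-0.0421  0.0094  0.1364] theta 1.06
scene tube 73 [[-0.0225, -0.0153, 0.092], [-0.008, 0.0041, 0.12], [-0.0061, 0.0161, 0.1365]] (array([-13.,   2.]), 39.6, 19.6, -68.2)
side tube 104 [[-0.0184, -0.018, 0.0916], [-0.0078, -0.0001, 0.1151], [-0.0043, 0.0153, 0.1354]] (array([-10.6,  -0.7]), 36.8, 18.5, -76.0)
```

>>> drive_tool --moves '[0,-0.0113,0.0075,0,0,-0.01,0.0093,0,0,-0.0083,0.0107,0,0,-0.0065,0.0119,0,0,-0.0045,0.0128,0]'

```text
time: 33.0
tool_pos: [0.4523, -0.2988, 0.0692]
ee_rot: [3.138, 0.0, 1.524]
contact_force: [9.5, -0.1, 1.0]
grip_width: 0.0112
gripper_force: 12.0
```

```bash
python3 bar.py
```

```text
tool jig -0.0497 0.0489 0.0692 [ 9.5 -0.1  1. ] t 33.0
scene bar 64 [-0.044   0.0447  0.0813] theta 0.28
scene tube 90 [[-0.02, 0.0194, 0.0691], [-0.0113, 0.0364, 0.076], [-0.0062, 0.0528, 0.0815]] (array([-13. ,  36.2]), 33.9, 14.7, 86.5)
side tube 87 [[-0.0216, 0.02, 0.0664], [-0.0092, 0.0353, 0.0743], [-0.0047, 0.051, 0.0787]] (array([-11.5,  36.2]), 32.5, 15.8, -80.3)
```

>>> drive_tool --moves '[0,0.001,0.008,0,0,0.001,0.007,0,0,0,0.003,0,0,0,0,0]'

```text
time: 33.6
tool_pos: [0.451, -0.2987, 0.0511]
ee_rot: [-3.138, -0.0, 1.523]
contact_force: [-2.6, -1.7, 4.8]
grip_width: 0.0114
gripper_force: 12.0
```

>>> drive_tool --moves '[0,0,0.002,0,0,0,0,0]'

```text
time: 33.85
tool_pos: [0.451, -0.2988, 0.0498]
ee_rot: [-3.139, 0.0, 1.523]
contact_force: [-4.6, -0.9, 13.4]
grip_width: 0.0114
gripper_force: 12.0
```

>>> drive_tool --moves '[0,0,0.001,0,0,0,0,0,0,0,0,0]'

```text
time: 34.22
tool_pos: [0.451, -0.2989, 0.0491]
ee_rot: [-3.139, 0.001, 1.523]
contact_force: [-4.7, 0.8, 16.2]
grip_width: 0.0117
gripper_force: 12.0
```

>>> drive_tool --moves '[0,0,0,0,0,0,0,0,0,0,0,0]' --gripper 0.035

```text
time: 34.6
tool_pos: [0.4526, -0.2986, 0.0483]
ee_rot: [-3.141, -0.0, 1.524]
contact_force: [-0.5, -0.1, -0.4]
grip_width: 0.0339
gripper_force: 0.0
```

>>> drive_tool --moves '[0,0,-0.01,0,0,0,-0.03,0,0,0,-0.05,0,0,0,-0.05,0,-0.03,0,0,0,-0.03,0,0,0,0,0,0,0]'

```text
time: 35.48
tool_pos: [0.4493, -0.3609, 0.1891]
ee_rot: [3.141, 0.001, 1.52]
contact_force: [-0.3, 0.0, 0.4]
grip_width: 0.035
gripper_force: 0.0
```

```bash
python3 bar.py; python3 gap.py | cut -c1-20,200-700
python3 - <<'E'
from h import *
s,im,W=wrist('w6')
o=np.array([.5035,-.2515]);a=np.radians(87.3);u=np.array([np.cos(a),np.sin(a)]);v=np.array([-u[1],u[0]])
J=np.stack([(W[...,:2]-o)@u,(W[...,:2]-o)@v,W[...,2]],-1)
k=(J[...,0]>-.068)&(J[...,0]<-.03)&(J[...,1]>.035)&(J[...,1]<.07)&(J[...,2]>.05)&(J[...,2]<.09);print('bar',np.percentile(J[k],[2,50,98],0).round(4).tolist())
E
```

```text
tool jig -0.1119 0.049 0.1891 [-0.3  0.   0.4] t 35.48
scene bar 57 [-0.0422  0.0528  0.0634] theta 0.05
[0.19 0.64 0.  ] 0.0
scene [22.2, 22.3, 232.2, 32.6, 33.7, 33.8, 34.4, 34.6, 35.1, 35.2, 35.2, 35.3, 35.7, 35.9, 36.6, 37.3, 37.4, 37.6, 37.9, 38.5, 38.6, 38.8, 39.3, 39.3, 39.6, 40.4, 40.6, 40.6, 40.8, 41.1, 41.3, 42.1, 42.1, 42.5, 43.0, 43.2, 44.1, 44.4, 44.7, 45.0, 45.1, 45.2, 45.2, 45.8, 46.4, 46.5, 47.2, 47.3, 47.3, 47.8, 48.2, 48.2, 50.0, 50.2, 50.2, 50.4, 50.6, 50.6, 50.7, 50.8, 50.8, 51.0, 51.2, 51.4, 52.0, 52.1, 52.1, 52.7]
[ 0.8  -0.13 -0.07] 
side [22.2, 22.8, 234.8, 34.9, 35.7, 35.8, 35.8, 36.1, 36.5, 36.9, 37.2, 37.2, 37.2, 37.3, 37.8, 38.3, 38.4, 39.0, 39.3, 39.7, 40.3, 40.6, 42.0, 42.2, 42.3, 42.5, 42.8, 44.4, 44.5, 44.8, 45.0, 45.3, 45.6, 45.6, 46.0, 46.9, 47.0, 47.1, 47.2, 47.4, 48.2, 48.5, 48.5, 48.7, 49.4, 49.7, 49.8, 49.8, 50.2, 50.2, 50.4, 50.6, 51.1, 51.4, 51.5, 51.9, 52.0, 52.0, 52.1, 52.8, 53.5, 53.9, 55.8, 56.7, 57.8]
bar [[-0.0672, 0.0456, 0.0592], [-0.0479, 0.0512, 0.063], [-0.0301, 0.0566, 0.0651]]
```

View pics/w6.png

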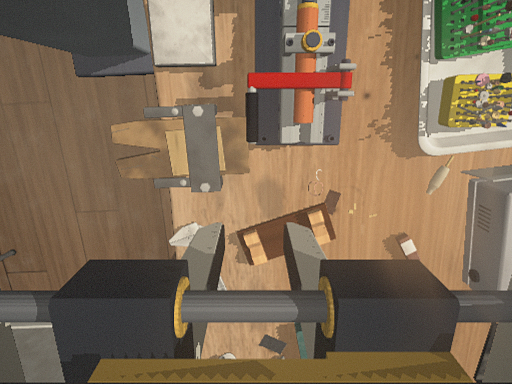

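The lever lies level across the tube (bar centre about 59 mm), the tube is still on the stop, and the robot is clear. I hand the job in.

```bash
python3 -c "
from rig import robot
print(robot.finish_job())"
```

```text
the job is handed in; nothing more can be done
None
```

The job is handed in, result not yet known: the tube lies in the groove against the brass stop, pressed home at about 9 N, with the red clamp pressed down level on it (I first swung the lever fully open to clear the gripper, whose body had pressed on its handle with about 20 N).

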